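Free a pebble picture from a gluing jig with seized clamps

ROBOT

A 6-joint arm with a two-finger parallel gripper is mounted at the origin on the work surface. World frame = base frame: x ahead of the robot, y to its left, z up, the work surface at z = 0. Lengths are in m, angles in rad, forces in N, time in s.
With the tool pointing down it reaches from about 0.275 to 0.825 m from the base axis. Payload 4.9 kg.
Tool frame: the origin (TCP) lies between the finger pads; the fingertips stand 22 mm ahead of it and the grasp point (between the pads) lies 3 mm ahead of it (r.nose_length is the distance from the TCP to the fingertips, in m); z points along the fingers, y is the line along which they close (so a half turn about z gives the same grasp; the last joint's range is limited). The gripper opens to 85 mm and grips with 20 to 120 N. Pads are 22 mm wide; open, the fingers measure 114 mm over their backs; the gripper's body (76 mm by 85 mm) begins 54 mm behind the grasp point. The pads swing forward as they close: fully open they stand 13 mm farther back than shut.
Start: joints at [-1.371, 0.326, -0.193, 1.052, 0, 1.437], TCP at [0.18, -0.52, 0.253] pointing down, gripper open.
Joint ranges: [-2.65, 2.65], [-0.97, 1.79], [-1.3, 1.35], [-1.93, 2.1], [-1.47, 1.37], [-3.14, 3.14]. Speed limits (rad/s): [2.57, 2.57, 3.14, 3.14, 3.14, 3.14].

INTERFACE

Orientations are given as a unit quaternion [x, y, z, w].
In Python, from station import state, cams, order, r gives the robot as it stands.
- The arm moves only by the shell command python3 -m crank 'ROWS' [FORCE]. ROWS is JSON, a list of rows, each an object of numbers: "tx", "ty", "tz": the shift along the tool's x, y, z in mm; "turn": the turn about the tool's z in rad; "grip": the closure, from 0 (fully open) to 1 (shut). In form: [{"tx": .., "ty": .., "tz": .., "turn": .., "grip": ..}, ...]. A call has 1 to 10 rows; each row is the pose to reach, as a shift and turn from the pose commanded when the call began, along the tool's axes at that moment; what a row does not reach only later rows make up. A row lasts 1/8 s, in which the tool goes at most 62.5 mm and 10.7 degrees, less where a joint would pass 70% of its speed; a pose out of reach is approached as far as the arm can. A call with a gripper value outside its range is refused whole. The fingers move at their own pace and stop on an object; FORCE is the grip in N (left out, the last holds). Time passes only in rows, so rows that repeat a pose let the fingers close. It gives the time, the measured TCP pose, the force, the opening and the grip force at its end, in the units of the state.
- state(): the state, without advancing time (a new reading comes with each control period).
- cams.get_image(name): name is "scene" or "top" or "wrist"; returns (picture, depth): 400x640x3 uint8, red, green, blue; 400x640 float32, m along the optical axis (not along the pixel's ray), 0 where there is no reading.
- cams.camera_info(name): a dict with "vfov" (degrees; the focal length in pixels is half the picture's height over the tangent of half this angle, whatever the lens; pixels are square), "cx", "cy" (the principal point, pixels), "cam_to_world" (4x4, takes a point from camera to world coordinates); the wrist camera has in their place "mount" (4x4, takes a point from camera to tool coordinates, whose origin is the TCP and whose axes are the flange's). Camera axes: x right, y down, z forward; pixel columns grow to the right and rows downward; lengths in m; the calibration is good to about 2 mm. A picture is of the moment at which its call begins: read the wrist's pose just before it. camera_info takes no time and is no camera call.
- order.hand_in(): hands the job in; it is judged then, once.
The state is a dict: "time_s": time; "qpos": joint angles; "joint_vel": joint speeds; "joint_torque": joint torques, N m; "eef_pos": TCP position; "ee_rot": TCP orientation; "wrist_force": force on the tool from outside, world axes, zero at the start; "torque": the same for the moment, N m; "opening": opening from 0.0 (shut) to 1.0 (fully open); "grip_force": force on a finger pad.
Only numpy, scipy, OpenCV 4.12 (cv2) and the standard library are available. Lean on these libraries where they do the work, as an engineer would, in place of code of your own. Each camera call takes 0.05 s, during which the arm holds its last target. There are 200 camera calls.

TASK

The glue has dried: break both seized clamp knobs of the gluing jig loose, anticlockwise seen from above, with a short firm twist and turn each on, about a quarter turn, until its claw is quite clear of the small picture. Then lift the picture out by its frame, without touching its pebbles, and lay it down gently, face up, in the middle of the empty cork pad, squarely along it, and let go, leaving the other picture and the bottle, jar and tumbler where they are.

Things in the scene. Friction and masses are not known exactly. Their poses are not given: they have to be found in the camera images.
- jig: gluing jig, fixed: plywood bed 230 (x) x 112 (y) x 15 mm; origin at the centre of its underside. The picture lies in its middle, long along jig x, between four 6 mm pins, 10 mm high, at x = +-38, y = +-37 mm. Clamps turn at x = +71 (clamp_a) and -71 mm (clamp_b), y = 0, on grey housings 56 mm wide (y), x = 58 to 114 mm, top 34 mm above the table; grips up to 76 mm
- clamp_a (a joint): angle of clamp_a, rad: 0 = closed, claw over the picture; grows anticlockwise seen from above to a stop at 2.0; claw clear of the picture from about 1.2. Seized by glue: about 0.4 N m over the first 0.4 rad, then it is loose (under 0.05 N m from 0.6 rad on). It stays where it is left; turned back below 0.6 it catches again
- clamp_b (a joint): the same for clamp_b (at jig x = -71 mm); it also turns anticlockwise to open
- clamp_a_grip (a point): on clamp_a's vertical turning axis, 64 mm above the table; turns with the clamp. The grip is an upright black bar 44 mm long (point x), 14 mm thick (point y), its top 76 mm above the table, to be pinched across its thickness. Below it, top 48 mm above the table, a 28 mm round collar, and the flat steel claw, in line with the bar
- clamp_b_grip (a point): the same for clamp_b
- clamp_a_tip (a point): end of clamp_a's steel claw, at its underside, 36 mm above the table. The claw is 16 mm wide and 6 mm thick (upper face at 42 mm), reaches 40 mm from the turning axis along the point's x and 8 mm the other way, below the grip bar and in line with it
- clamp_b_tip (a point): the same for clamp_b
- picture: the picture to take out: small grey-brown wooden frame, loose, 100 (x) x 64 (y) x 20 mm high, 0.25 kg, white panel 10 mm above its underside. Origin at the centre of its underside, z up. It starts 15 mm above the table in the jig; the claws reach 19 mm over its short ends, 1 mm above it. Grip it across its 64 mm width at mid-length
- picture_pebbles: the pebbles glued on that picture, within 35 mm of its centre along x and 14 mm along y, up to 19 mm above its underside; same origin as the picture; fingers must keep off them
- pad_empty: empty cork drying pad, fixed to the table, 140 mm (x) by 100 mm (y), 6 mm thick. Origin at the centre of its underside
- pad_used: a second cork pad of the same kind and size, with the finished picture lying on it
- finished: finished picture of the same size as the one in the jig, loose, lying on pad_used: leave it. Origin at the centre of its underside
- glue: white glue bottle standing between jig and pads, loose, 48 mm diameter, 170 mm high. Origin at the centre of its underside
- tumbler: glass tumbler with brushes, loose, 68 mm diameter, 90 mm high, brushes up to 155 mm and leaning out at most 30 mm from its axis. Origin at the centre of its underside
- varnish: amber glass jar with black lid, loose, 64 mm diameter, 75 mm high, standing close to one long side of the jig. Origin at the centre of its underside
Not all that is in view belongs to the job. What is shaped like the pad_empty but black is not meant.

How it is judged:
On the way, in this order (a step that is already met when the one before it is completed fails the run):
1. both clamps turned open, claws clear of the picture, which still lies in the jig (value of joint each of clamp_a, clamp_b above 1.2 rad and distance of picture from where it was at the start of the episode below 0.015 m), for 0.1 s.
2. the picture lifted clear of the jig (height (world z) of picture above 0.06 m), for 0.1 s.
At the end, for the whole second after the job is handed in: The picture lies flat, face up and at rest on the empty pad, its centre within 22 mm (along) and 20 mm (across) of the pad's centre, its length within 0.2 rad of the pad's; both clamps stand open by more than 1.2 rad; the finished picture is within 12 mm of where it was (value of joint each of clamp_a, clamp_b above 1.2 rad and x of picture in the frame of pad_empty between -0.022 and 0.022 m and y of picture in the frame of pad_empty between -0.02 and 0.02 m and z of picture in the frame of pad_empty between 0.003 and 0.009 m and angle between the x axis of picture and the x axis of pad_empty, either way round below 0.2 rad and angle between picture's own z axis and vertical below 0.06 rad and linear speed of picture below 0.02 m/s and distance of finished from where it was at the start of the episode below 0.012 m); the robot touches nothing.
It fails at once if the picture's pebbles touched with the fingers (over 3 N) (contact force between the fingers and picture_pebbles above 3 N).
It fails at once if the picture banged down on the pad (over 50 N) (contact force between picture and pad_empty above 50 N).
It fails at once if the picture tipped by more than 0.6 rad (angle between picture's own z axis and vertical above 0.6 rad).
It fails at once if the finished picture pushed (over 12 mm) (distance of finished from where it was at the start of the episode above 0.012 m).
It fails at once if the glue bottle, tumbler or varnish jar moved by more than 20 mm (distance of any of glue, tumbler, varnish from where it was at the start of the episode above 0.02 m).
It also fails if it takes over 72 s, if anything falls off the work surface, if the arm or the gripper's body presses on something with over 40 N, if the wrist force passes 120 N, or if a joint passes its speed limit or range.

## Working session

There is one attempt and no reset: what is moved stays moved. The work goes in short steps, Python scripts to look and compute and a shell command to move; the robot and the scene stay as the last step left them, time stands still between calls to the robot, and variables do not carry over. Pictures are saved under pics/ and viewed, at most 10 in all, crops included, and the job is handed in when it is done.

```bash
ls; mkdir -p pics; python3 - <<'E'
from station import state,cams,order,r
import cv2,numpy as np
s=state();print(s)
for n in("top","scene"):
    im,d=cams.get_image(n);cv2.imwrite(f"pics/{n}0.png",im[:,:,::-1]);np.save(f"pics/{n}0.npy",d);print(n,cams.camera_info(n))
print(cams.camera_info("wrist"))
E
```

```text
pics
{'time_s': 0.0, 'qpos': array([-1.37118862e+00,  3.26965892e-01, -1.93605776e-01,  1.05200656e+00,
       -3.48347707e-05,  1.43661102e+00]), 'joint_vel': array([-4.18146749e-04, -4.39618219e-04, -1.25854116e-03,  9.22116110e-04,
        1.27818365e-05,  2.39419378e-03]), 'joint_torque': array([ 6.48525966e-04, -4.43402731e+01,  2.62439668e+01,  1.56246551e-02,
       -6.92468598e-05, -1.26490370e-06]), 'eef_pos': array([ 0.18009292, -0.51908599,  0.25248152]), 'ee_rot': array([ 9.86104682e-01,  1.66122730e-01, -4.65468841e-05, -8.89903004e-04]), 'wrist_force': array([-0.54512256, -0.31115611, -0.35145538]), 'torque': array([ 0.01312697, -0.00104785,  0.03944314]), 'grip_force': 0.0, 'opening': 0.9959342870147477}
top {'vfov': 46.379738742903065, 'cx': 316.640551158376, 'cy': 198.23917015518361, 'cam_to_world': array([[ 4.87673624e-04, -9.93075284e-01,  1.17478690e-01,
         3.80838489e-01],
       [-9.99703936e-01, -3.34205804e-03, -2.41012730e-02,
        -1.97588430e-02],
       [ 2.43269992e-02, -1.17432156e-01, -9.92782900e-01,
         1.19579316e+00],
       [ 0.00000000e+00,  0.00000000e+00,  0.00000000e+00,
         1.00000000e+00]])}
scene {'vfov': 49.456604264029934, 'cx': 320.44611335956324, 'cy': 198.65596372575277, 'cam_to_world': array([[-0.26945344,  0.57336042, -0.77372648,  1.34008945],
       [ 0.96301096,  0.15861302, -0.21783433,  0.20566132],
       [-0.00217449, -0.80380329, -0.5948912 ,  0.73003859],
       [ 0.        ,  0.        ,  0.        ,  1.        ]])}
{'vfov': 64.20996889249504, 'cx': 322.9590964359147, 'cy': 200.6659812098301, 'mount': array([[-4.37501807e-04, -9.45495666e-01, -3.25634387e-01,
         8.44548802e-02],
       [ 9.99999455e-01, -7.22424231e-04,  7.54058602e-04,
         2.15479632e-04],
       [-9.48205312e-04, -3.25633880e-01,  9.45495467e-01,
        -1.20058947e-01],
       [ 0.00000000e+00,  0.00000000e+00,  0.00000000e+00,
         1.00000000e+00]])}
```

View pics/top0.png

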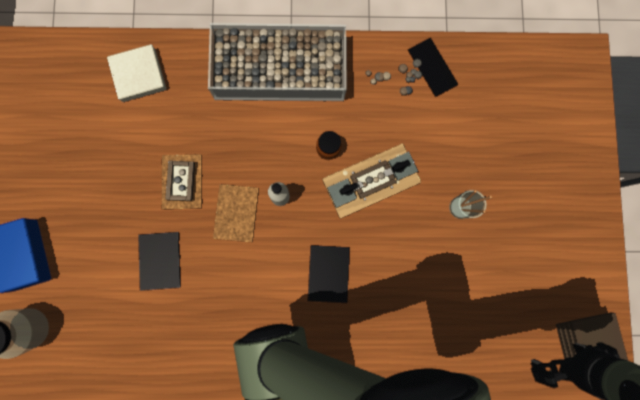

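View pics/scene0.png

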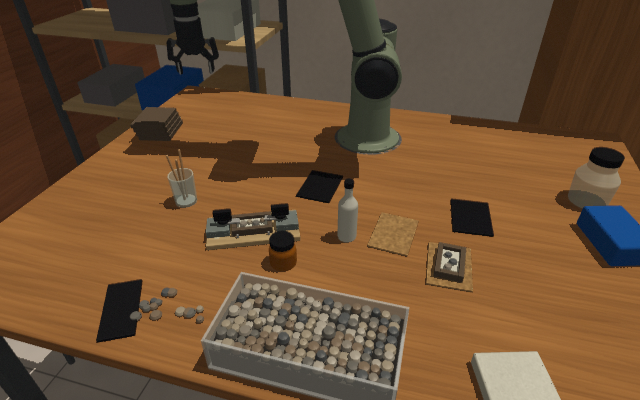

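The top view shows the jig at about (372,180), tilted. The empty pad is at (236,212) and the finished picture at (181,180). The bottle is at (279,192), the jar at (330,145) and the tumbler at (467,205). The black pads are decoys. The scene view agrees with this.

```bash
cat > h.py <<'E'
import numpy as np,cv2
from station import state,cams,r
from scipy.spatial.transform import Rotation as R
def f(i): return 200/np.tan(np.radians(i["vfov"])/2)
def T(name,s=None):
    i=cams.camera_info(name)
    if name!="wrist": return i["cam_to_world"],i
    M=np.eye(4);M[:3,:3]=R.from_quat(s["ee_rot"]).as_matrix();M[:3,3]=s["eef_pos"]
    return M@i["mount"],i
def plane(uv,z,name="top",s=None):
    M,i=T(name,s);uv=np.atleast_2d(uv).astype(float)
    d=np.c_[(uv[:,0]-i["cx"])/f(i),(uv[:,1]-i["cy"])/f(i),np.ones(len(uv))]@M[:3,:3].T
    return M[:3,3]+d*((z-M[2,3])/d[:,2])[:,None]
def cloud(d,name,s=None):
    M,i=T(name,s);v,u=np.mgrid[:400,:640]
    p=np.stack([(u-i["cx"])/f(i)*d,(v-i["cy"])/f(i)*d,d],-1)
    return p@M[:3,:3].T+M[:3,3]
def rect(P):
    (c,wh,a)=cv2.minAreaRect((np.asarray(P)[:,:2]*1000).astype(np.float32))
    a=np.radians(a)
    if wh[0]<wh[1]: wh=wh[::-1];a+=np.pi/2
    a=(a+np.pi/2)%np.pi-np.pi/2
    return np.round(c,1),np.round(wh,1),round(a,3)
def blob(m,box):
    x0,y0,x1,y1=box;k=np.zeros(m.shape,np.uint8);k[y0:y1,x0:x1]=m[y0:y1,x0:x1]
    n,l,st,c=cv2.connectedComponentsWithStats(k);j=1+np.argmax(st[1:,4]);v,u=np.where(l==j)
    return np.c_[u,v],c[j]
E
python3 - <<'E'
from h import *
im=cv2.imread("pics/top0.png");d=np.load("pics/top0.npy");P=cloud(d,"top")
hsv=cv2.cvtColor(im,cv2.COLOR_BGR2HSV);Z=P[...,2]
print("depth0 frac",(d==0).mean(),"table z",np.median(Z[220:240,60:120]))
for n,px in dict(pad=(236,212),table=(120,180),fin=(181,170),ply=(350,208)).items(): print(n,hsv[px[1],px[0]],P[px[1],px[0]].round(3))
# pad by height
m=(Z>0.003)&(Z<0.012)
uv,c=blob(m,(205,175,265,250));print("pad",len(uv),rect(plane(uv,.006)))
uv,c=blob(m|(Z>.012),(155,145,207,215));print("used",len(uv),rect(plane(uv,.006)))
uv,c=blob(Z>.008,(318,142,428,222));print("jig+",len(uv),rect(P[uv[:,1],uv[:,0]]))
for b in((335,175,365,205),(388,150,418,182)):
    uv,c=blob((Z>.06)&(Z<.09),b);q=P[uv[:,1],uv[:,0]];print("grip",len(uv),c,rect(q),np.median(q[:,2]))
    uv,c=blob(hsv[...,2]<35,b);print(" dark",len(uv),c,plane(c,.076))
for n,b in dict(glue=(265,170,295,210),jar=(312,125,346,160),tum=(445,185,495,222)).items():
    uv,c=blob(Z>.04,b);q=P[uv[:,1],uv[:,0]];print(n,len(uv),rect(q),q[:,2].max())
print(r.nose_length)
E
```

```text
depth0 frac 0.0038359375 table z 0.0002908513534470858
pad [ 15 152 161] [0.486 0.157 0.004]
table [ 12 174 157] [0.568 0.456 0.   ]
fin [ 19  54 151] [0.59  0.295 0.025]
ply [ 17 120 206] [ 0.496 -0.133  0.015]
pad 1972 (array([482.3, 159.9]), array([151.5, 109.8]), np.float64(-0.047))
used 2048 (array([563.6, 301.4]), array([143.9, 112.3]), np.float64(0.029))
jig+ 3893 (array([ 535.7, -136.9]), array([362.3, 139.8]), np.float64(-1.016))
grip 111 [348.07207207 188.43243243] (array([ 538.5, -123.6]), array([42.7, 13.8]), np.float64(-1.152)) 0.0750659948075938
 dark 109 [348.2293578  188.75229358] [[ 0.53677866 -0.12358404  0.076     ]]
grip 113 [400.49557522 165.2920354 ] (array([ 596.4, -252.9]), array([44.1, 14.1]), np.float64(-1.17)) 0.07444061667510837
 dark 116 [400.13793103 166.10344828] [[ 0.5932066  -0.25125198  0.076     ]]
glue 371 (array([468.7,   9.7]), array([179.5,  46.2]), np.float64(0.576)) 1.1957931559450472
jar 520 (array([535.4, -38.4]), array([305.,  62.]), np.float64(-0.32)) 1.1957931559450472
tum 588 (array([ 430.4, -241.2]), array([448.8,  67.3]), np.float64(-1.202)) 1.1957931559450472
0.022
```

```bash
python3 -m crank '[{"tx":40,"ty":-10,"turn":-0.16,"grip":0.3},{"tx":95,"ty":-23,"turn":-0.34,"grip":0.3},{"tx":150,"ty":-36,"turn":-0.52,"grip":0.3},{"tx":205,"ty":-49,"turn":-0.7,"grip":0.3},{"tx":260,"ty":-62,"turn":-0.88,"grip":0.3},{"tx":315,"ty":-75,"turn":-1.06,"grip":0.3},{"tx":370,"ty":-88,"turn":-1.24,"grip":0.3},{"tx":425,"ty":-102,"turn":-1.42,"grip":0.3},{"tx":465,"ty":-111,"turn":-1.58,"grip":0.3},{"tx":480,"ty":-115,"turn":-1.657,"grip":0.3}]' 100
python3 -m crank '[{"tx":0,"grip":0.3},{"tx":0,"grip":0.3}]'
python3 - <<'E'
from h import *
s=state();print(s["time_s"],s["eef_pos"].round(4),s["ee_rot"].round(3),s["qpos"].round(2),s["opening"])
im,d=cams.get_image("wrist");cv2.imwrite("pics/w1.png",im[:,:,::-1]);np.save("pics/w1.npy",d)
P=cloud(d,"wrist",s);Z=P[...,2]
m=(Z>.066)&(Z<.085);n,l,st,c=cv2.connectedComponentsWithStats(m.astype(np.uint8))
for j in range(1,n):
    if st[j,4]>300: q=P[l==j];print(st[j],c[j].round(),rect(q),np.median(q[:,2]))
P=cloud(np.load("pics/top0.npy"),"top");Z=P[...,2]
for nme,b,z0,z1 in(("glue",(265,150,295,210),.05,.2),("jar",(312,125,346,160),.06,.09),("tum",(445,185,495,222),.04,.2)):
    uv,_=blob((Z>z0)&(Z<z1),b);q=P[uv[:,1],uv[:,0]];print(nme,len(uv),rect(q),q[:,2].max())
E
```

```text
0.1 [ 0.1801 -0.5191  0.2526] [ 0.986  0.166 -0.    -0.001] [-1.37  0.33 -0.19  1.05  0.    1.44] 0.9997027061737779
[ 443  188  129  126 8447] [504. 247.] (array([ 164.4, -725.3]), array([139.2, 110. ]), np.float64(0.201)) 0.0666902522700954
glue 357 (array([524. ,  45.9]), array([45.6, 45.5]), np.float64(-0.808)) 0.17403690271433425
jar 421 (array([653.3, -77.4]), array([55.4, 54.3]), np.float64(0.009)) 0.07988066150576834
tum 583 (array([ 500., -419.]), array([66.7, 66.5]), np.float64(-1.55)) 0.1555419667481972schema error: expected keys tx, ty, tz, turn, grip
schema error: expected keys tx, ty, tz, turn, grip
```

View pics/w1.png

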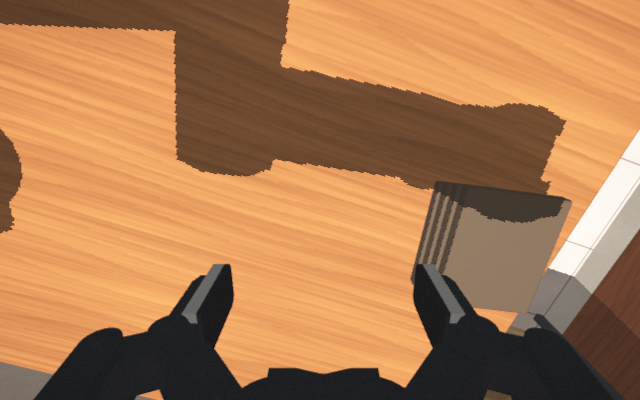

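The call was refused because every row needs all the keys, so the arm has not moved. The picture shows the open fingers and a wooden block at (500,245), which is not part of the job. I'll resend the move.

```bash
python3 -m crank '[{"tx":40,"ty":-10,"tz":0,"turn":-0.16,"grip":0.3},{"tx":95,"ty":-23,"tz":0,"turn":-0.34,"grip":0.3},{"tx":150,"ty":-36,"tz":0,"turn":-0.52,"grip":0.3},{"tx":205,"ty":-49,"tz":0,"turn":-0.7,"grip":0.3},{"tx":260,"ty":-62,"tz":0,"turn":-0.88,"grip":0.3},{"tx":315,"ty":-75,"tz":0,"turn":-1.06,"grip":0.3},{"tx":370,"ty":-88,"tz":0,"turn":-1.24,"grip":0.3},{"tx":425,"ty":-102,"tz":0,"turn":-1.42,"grip":0.3},{"tx":465,"ty":-111,"tz":0,"turn":-1.58,"grip":0.3},{"tx":480,"ty":-115,"tz":0,"turn":-1.657,"grip":0.3}]' 100
python3 -m crank '[{"tx":0,"ty":0,"tz":0,"turn":0,"grip":0.3},{"tx":0,"ty":0,"tz":0,"turn":0,"grip":0.3}]'
cat > w.py <<'E'
from h import *
import sys
n=sys.argv[1]
s=state();Rm=R.from_quat(s["ee_rot"]).as_matrix();p=s["eef_pos"]
print(round(s["time_s"],2),p.round(4),"yaw",np.arctan2(Rm[1,0],Rm[0,0]).round(4),"tilt",np.arccos(-Rm[2,2]).round(4),s["qpos"].round(2),round(s["opening"],2))
im,d=cams.get_image("wrist");cv2.imwrite(f"pics/{n}.png",im[:,:,::-1]);np.save(f"pics/{n}.npy",d)
P=cloud(d,"wrist",s);Z=P[...,2]
m=(Z>float(sys.argv[2]))&(Z<float(sys.argv[3]))
k,l,st,c=cv2.connectedComponentsWithStats(m.astype(np.uint8))
for j in range(1,k):
    if st[j,4]>400:
        q=P[l==j];cc,wh,a=rect(q);z=np.median(q[:,2])
        print(st[j],cc,wh,a,z.round(4),"in tool mm:",((np.r_[cc/1000,z]-p)@Rm*1000).round(1))
E
python3 w.py w2 .066 .085
```

```text
time_s: 1.4
eef_pos: [0.5978, -0.2517, 0.2525]
ee_rot: [0.542, 0.841, 0.0, -0.0]
wrist_force: [0.0, 0.1, 0.7]
opening: 0.693
grip_force: 0.0
time_s: 1.65
eef_pos: [0.5953, -0.2541, 0.253]
ee_rot: [0.545, 0.839, -0.0, -0.0]
wrist_force: [-0.2, -0.2, 1.3]
opening: 0.701
grip_force: 0.0
1.65 [ 0.5953 -0.2541  0.253 ] yaw 1.9891 tilt 0.001 [-0.52  0.51  0.09  1.15 -0.    0.64] 0.7
[319   0  17  52 836] [ 543.7 -129. ] [37.5 13.5] -1.159 0.0751 in tool mm: [135.2   3.8 178. ]
[ 438    0   72   64 3720] [658.4 -83.5] [55.9 47.7] 0.396 0.0743 in tool mm: [130.2 127.1 178.6]
[ 563   22   77  151 4692] [829.2 -69.3] [103.1  92. ] 1.57 0.0744 in tool mm: [ 73.8 289.  178.4]
[320 161  14  45 616] [ 599.9 -254.9] [43.1 13. ] -1.156 0.0751 in tool mm: [ -2.7   4.  177.8]
[158 254  58  45 601] [ 509.2 -401.9] [64.7 26.8] -0.33 0.0756 in tool mm: [-100.2 -138.6  177.4]
```

```bash
python3 -m crank '[{"tx":0,"ty":1,"tz":30,"turn":0.0,"grip":0.45},{"tx":0,"ty":2,"tz":70,"turn":0.0,"grip":0.45},{"tx":-1,"ty":3,"tz":110,"turn":0.0,"grip":0.45},{"tx":-1,"ty":3,"tz":125,"turn":0.0,"grip":0.45},{"tx":-1,"ty":3,"tz":125,"turn":0.0,"grip":0.45},{"tx":-1,"ty":3,"tz":125,"turn":0.0,"grip":0.45}]'
python3 w.py w3 .066 .085
```

```text
time_s: 2.45
eef_pos: [0.6001, -0.2543, 0.1302]
ee_rot: [0.544, 0.839, 0.0, 0.001]
wrist_force: [-0.5, 0.3, 0.5]
opening: 0.55
grip_force: 0.0
2.45 [ 0.6001 -0.2543  0.1302] yaw 1.9902 tilt 0.0029 [-0.51  0.61 -0.07  0.89 -0.    0.64] 0.55
[307   0  29  18 479] [ 550.  -143.3] [13.9  6.3] 0.43 0.0745 in tool mm: [121.9  -0.6  55.4]
[ 516    0  115   40 3345] [664.  -97.7] [51.1 17.1] 0.383 0.0742 in tool mm: [117.1 122.   55.9]
[ 310  199   23   70 1536] [ 599.6 -255. ] [43.7 13.7] -1.147 0.0752 in tool mm: [-0.3 -0.8 55. ]
[  58  333   74   27 1049] [ 490.  -393.8] [39.7  8.1] 0.41 0.0758 in tool mm: [ -82.4 -157.5   54.3]
[ 50 364  47  36 756] [ 479.8 -430.9] [27.1 19.6] 1.35 0.0767 in tool mm: [-112.2 -181.9   53.5]
```

View pics/w3.png

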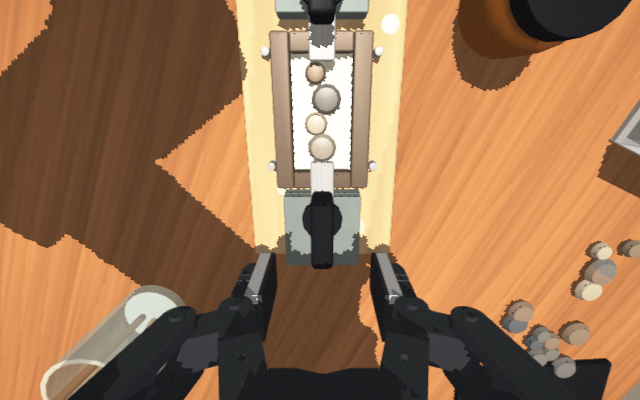

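The bar is at (322,230), centred between the fingers and aligned with them. The claws lie white over the frame ends and the pebbles run down the middle. Next I go down and pinch.

```bash
python3 -m crank '[{"tx":0,"ty":-1,"tz":25,"turn":0.0,"grip":0.5},{"tx":0,"ty":-1,"tz":45,"turn":0.0,"grip":0.5},{"tx":0,"ty":-1,"tz":55,"turn":0.0,"grip":0.5},{"tx":0,"ty":-1,"tz":55,"turn":0.0,"grip":0.5},{"tx":0,"ty":-1,"tz":55,"turn":0.0,"grip":1},{"tx":0,"ty":-1,"tz":55,"turn":0.0,"grip":1},{"tx":0,"ty":-1,"tz":55,"turn":0.0,"grip":1},{"tx":0,"ty":-1,"tz":55,"turn":0.0,"grip":1}]' 115
```

```text
time_s: 3.5
eef_pos: [0.5992, -0.2541, 0.0748]
ee_rot: [0.544, 0.839, 0.0, 0.001]
wrist_force: [-0.8, 1.1, 6.6]
opening: 0.136
grip_force: 112.8
```

```bash
python3 -m crank '[{"tx":0,"ty":0,"tz":0,"turn":-0.18,"grip":1},{"tx":0,"ty":0,"tz":0,"turn":-0.36,"grip":1},{"tx":0,"ty":0,"tz":0,"turn":-0.54,"grip":1},{"tx":0,"ty":0,"tz":0,"turn":-0.72,"grip":1},{"tx":0,"ty":0,"tz":0,"turn":-0.9,"grip":1},{"tx":0,"ty":0,"tz":0,"turn":-1.08,"grip":1},{"tx":0,"ty":0,"tz":0,"turn":-1.26,"grip":1},{"tx":0,"ty":0,"tz":0,"turn":-1.44,"grip":1},{"tx":0,"ty":0,"tz":0,"turn":-1.55,"grip":1},{"tx":0,"ty":0,"tz":0,"turn":-1.55,"grip":1}]' 115; python3 -c "
from station import state
s=state();print(s['qpos'].round(2),s['torque'].round(2))"
```

```text
time_s: 4.75
eef_pos: [0.5987, -0.2556, 0.0748]
ee_rot: [-0.198, 0.98, -0.002, 0.0]
wrist_force: [-1.9, -3.3, 5.2]
opening: 0.134
grip_force: 113.0
[-0.52  0.66 -0.13  0.78 -0.   -0.91] [-0.44  0.41  0.01]
```

```bash
python3 -m crank '[{"tx":0,"ty":0,"tz":0,"turn":0,"grip":0.45},{"tx":0,"ty":0,"tz":0,"turn":0,"grip":0.45},{"tx":0,"ty":0,"tz":0,"turn":0,"grip":0.45},{"tx":0,"ty":0,"tz":-25,"turn":0,"grip":0.45},{"tx":0,"ty":0,"tz":-55,"turn":0,"grip":0.45},{"tx":0,"ty":0,"tz":-65,"turn":0.0,"grip":0.45}]' 115; python3 -m crank '[{"tx":0,"ty":15,"tz":0,"turn":0.17,"grip":0.45},{"tx":0,"ty":35,"tz":0,"turn":0.35,"grip":0.45},{"tx":0,"ty":55,"tz":0,"turn":0.53,"grip":0.45},{"tx":1,"ty":75,"tz":0,"turn":0.71,"grip":0.45},{"tx":1,"ty":95,"tz":0,"turn":0.89,"grip":0.45},{"tx":1,"ty":115,"tz":0,"turn":1.07,"grip":0.45},{"tx":2,"ty":130,"tz":0,"turn":1.25,"grip":0.45},{"tx":2,"ty":140,"tz":0,"turn":1.43,"grip":0.45},{"tx":2,"ty":142,"tz":0,"turn":1.55,"grip":0.45},{"tx":2,"ty":142,"tz":0,"turn":1.55,"grip":0.45}]';python3 -m crank '[{"tx":0,"ty":0,"tz":0,"turn":0,"grip":0.45}]'
python3 w.py w4 .066 .085
```

```text
time_s: 5.5
eef_pos: [0.5994, -0.2543, 0.1401]
ee_rot: [-0.198, 0.98, -0.001, 0.001]
wrist_force: [0.6, -0.9, -0.0]
opening: 0.554
grip_force: 0.0
time_s: 6.75
eef_pos: [0.5408, -0.1233, 0.1376]
ee_rot: [0.543, 0.839, -0.0, -0.001]
wrist_force: [0.5, 0.4, 1.1]
opening: 0.549
grip_force: 0.0
time_s: 6.88
eef_pos: [0.5411, -0.1238, 0.1379]
ee_rot: [0.543, 0.839, -0.0, -0.0]
wrist_force: [-0.1, 0.5, -0.4]
opening: 0.547
grip_force: 0.0
6.88 [ 0.5411 -0.1238  0.1379] yaw 1.9924 tilt 0.0005 [-0.36  0.44 -0.34  0.79 -0.    0.79] 0.55
[ 466  195   96   84 6019] [656.4 -79.2] [56.6 55.5] -0.103 0.0744 in tool mm: [ -6.5 123.5  63.4]
[ 312  197   22   68 1439] [ 542.  -125.4] [43.8 13.8] -1.158 0.0752 in tool mm: [-1.8  0.2 62.7]
```

View pics/w4.png

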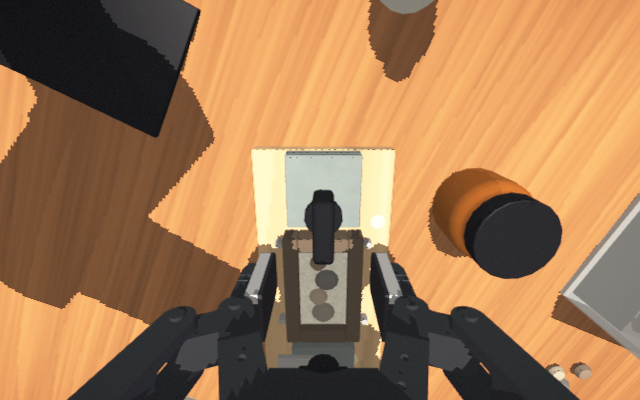

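Clamp B's bar is at (323,227), within 2 mm of the tool axis. The picture lies in place below it and the jar is well clear. I go down, pinch and twist.

```bash
python3 -m crank '[{"tx":-1,"ty":0,"tz":25,"turn":0.0,"grip":0.5},{"tx":-2,"ty":0,"tz":50,"turn":0.0,"grip":0.5},{"tx":-2,"ty":0,"tz":62,"turn":0.0,"grip":0.5},{"tx":-2,"ty":0,"tz":63,"turn":0.0,"grip":0.5},{"tx":-2,"ty":0,"tz":63,"turn":0.0,"grip":1},{"tx":-2,"ty":0,"tz":63,"turn":0.0,"grip":1},{"tx":-2,"ty":0,"tz":63,"turn":0.0,"grip":1},{"tx":-2,"ty":0,"tz":63,"turn":0.0,"grip":1}]' 115;  python3 -m crank '[{"tx":0,"ty":0,"tz":0,"turn":-0.18,"grip":1},{"tx":0,"ty":0,"tz":0,"turn":-0.36,"grip":1},{"tx":0,"ty":0,"tz":0,"turn":-0.54,"grip":1},{"tx":0,"ty":0,"tz":0,"turn":-0.72,"grip":1},{"tx":0,"ty":0,"tz":0,"turn":-0.9,"grip":1},{"tx":0,"ty":0,"tz":0,"turn":-1.08,"grip":1},{"tx":0,"ty":0,"tz":0,"turn":-1.26,"grip":1},{"tx":0,"ty":0,"tz":0,"turn":-1.44,"grip":1},{"tx":0,"ty":0,"tz":0,"turn":-1.55,"grip":1},{"tx":0,"ty":0,"tz":0,"turn":-1.55,"grip":1}]' 115
```

```text
time_s: 7.92
eef_pos: [0.5422, -0.1261, 0.0766]
ee_rot: [0.544, 0.839, -0.0, 0.001]
wrist_force: [-3.7, -0.8, 4.6]
opening: 0.138
grip_force: 112.6
time_s: 9.18
eef_pos: [0.5425, -0.1253, 0.0766]
ee_rot: [-0.199, 0.98, 0.0, 0.001]
wrist_force: [-1.8, 0.8, 5.4]
opening: 0.135
grip_force: 113.1
```

```bash
python3 -m crank '[{"tx":0,"ty":0,"tz":0,"turn":0,"grip":0.45},{"tx":0,"ty":0,"tz":0,"turn":0,"grip":0.45},{"tx":0,"ty":0,"tz":0,"turn":0,"grip":0.45},{"tx":0,"ty":0,"tz":-25,"turn":0,"grip":0.45},{"tx":0,"ty":0,"tz":-65,"turn":0,"grip":0.45},{"tx":0,"ty":0,"tz":-115,"turn":0.0,"grip":0.2},{"tx":0,"ty":0,"tz":-125,"turn":0.0,"grip":0.1}]' 115; python3 -m crank '[{"tx":0,"ty":-8,"tz":0,"turn":0.17,"grip":0.05},{"tx":0,"ty":-16,"tz":0,"turn":0.35,"grip":0.05},{"tx":0,"ty":-25,"tz":0,"turn":0.53,"grip":0.05},{"tx":0,"ty":-34,"tz":0,"turn":0.71,"grip":0.05},{"tx":0,"ty":-43,"tz":0,"turn":0.89,"grip":0.05},{"tx":0,"ty":-52,"tz":0,"turn":1.07,"grip":0.05},{"tx":-1,"ty":-60,"tz":0,"turn":1.25,"grip":0.05},{"tx":-1,"ty":-67,"tz":0,"turn":1.43,"grip":0.05},{"tx":-1,"ty":-71,"tz":0,"turn":1.55,"grip":0.05},{"tx":-1,"ty":-71,"tz":0,"turn":1.55,"grip":0.05}]';python3 -m crank '[{"tx":0,"ty":0,"tz":0,"turn":0,"grip":0.05}]'
python3 w.py w5 .030 .039; python3 - <<'E'
from h import *
im,d=cams.get_image("top");P=cloud(d,"top");Z=P[...,2];cv2.imwrite("pics/top5.png",im[:,:,::-1])
d=np.load("pics/w5.npy");s=state();P=cloud(d,"wrist",s);Z=P[...,2];n,l,st,c=cv2.connectedComponentsWithStats(((Z>.066)&(Z<.085)).astype(np.uint8))
for j in range(1,n):
    if st[j,4]>300: print("bar?",c[j].round(),rect(P[l==j]))
E
```

```text
time_s: 10.05
eef_pos: [0.5442, -0.1264, 0.2039]
ee_rot: [-0.198, 0.98, -0.002, 0.003]
wrist_force: [0.8, 0.9, -0.2]
opening: 0.901
grip_force: 0.0
time_s: 11.3
eef_pos: [0.5702, -0.1907, 0.1993]
ee_rot: [0.544, 0.839, -0.0, -0.001]
wrist_force: [-0.2, -0.0, -0.5]
opening: 0.949
grip_force: 0.0
time_s: 11.42
eef_pos: [0.5703, -0.1904, 0.1997]
ee_rot: [0.543, 0.839, -0.0, -0.001]
wrist_force: [0.4, 0.8, 0.0]
opening: 0.949
grip_force: 0.0
11.43 [ 0.5703 -0.1904  0.1997] yaw 1.9925 tilt 0.001 [-0.45  0.46 -0.13  0.98  0.    0.7 ] 0.95
[ 290   53   68   70 3043] [ 535.9 -112.2] [56.1 55.5] 0.421 0.0333 in tool mm: [ 85.3   0.8 166.5]
[ 555   93   85  119 1069] [785.2 -62.5] [115.7   3.9] -1.568 0.0344 in tool mm: [ 28.6 248.6 165.2]
[ 287  133   72  104 3780] [ 571.4 -192.1] [100.2  64. ] -1.146 0.0344 in tool mm: [ -2.2   0.4 165.3]
[312 167  25  50 672] [ 573.6 -197.1] [49.  20.9] -1.244 0.0324 in tool mm: [ -7.6   0.4 167.3]
[ 284  240   68   50 1047] [ 600.8 -270.7] [66.5 56.5] 0.422 0.0335 in tool mm: [-85.9  -4.9 166.2]
bar? [487. 114.] (array([657. , -79.4]), array([55.9, 55.8]), np.float64(1.028))
bar? [324. 109.] (array([ 542.3, -125.9]), array([44. , 13.8]), np.float64(0.421))
bar? [619. 201.] (array([792. , -93.9]), array([75.1, 45.6]), np.float64(-0.864))
bar? [323. 273.] (array([ 599.6, -255. ]), array([43.4, 14.7]), np.float64(0.397))
```

View pics/w5.png

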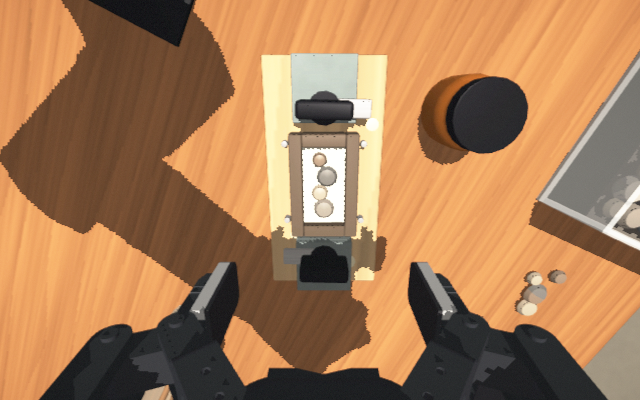

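Both bars now stand crosswise at (324,109) and (323,273), and the claws are clear at about 1.57 rad. The picture, at (323,185), is 100x64 mm and has not moved. I'll measure where the open fingertips really are before going down.

```bash
python3 - <<'E'
from h import *
for n in("w5","w4"):
    d=np.load(f"pics/{n}.npy");M=cams.camera_info("wrist")["mount"];i=cams.camera_info("wrist")
    v,u=np.mgrid[:400,:640];p=np.stack([(u-i["cx"])/f(i)*d,(v-i["cy"])/f(i)*d,d],-1)@M[:3,:3].T+M[:3,3]
    for sg in(1,-1):
        m=(p[...,2]<.045)&(p[...,2]>-.02)&(abs(p[...,0])<.03)&(sg*p[...,1]>0)&(abs(p[...,1])<.065)&(d>0)
        q=p[m]*1000;print(n,sg,len(q),"z pct",np.percentile(q[:,2],[50,90,99,100]).round(1),"y inner",abs(q[q[:,2]>np.percentile(q[:,2],90)][:,1]).min().round(1),"x",q[:,0].min().round(1),q[:,0].max().round(1))
E
```

```text
w5 1 2070 z pct [-8.1  4.8  9.9 11.2] y inner 40.2 x -12.1 11.7
w5 -1 2073 z pct [-8.1  4.8 10.  12.3] y inner 40.1 x -12.0 11.7
w4 1 2080 z pct [-5.2 11.2 18.1 20.4] y inner 23.4 x -11.6 12.2
w4 -1 2085 z pct [-5.3 11.2 18.1 20.7] y inner 23.1 x -11.7 12.0
```

```bash
python3 -m crank '[{"tx":0,"ty":0,"tz":35,"turn":0,"grip":0.03},{"tx":-1,"ty":0,"tz":80,"turn":0,"grip":0.03},{"tx":-2,"ty":0,"tz":120,"turn":0,"grip":0.03},{"tx":-2,"ty":0,"tz":145,"turn":0,"grip":0.03},{"tx":-2,"ty":0,"tz":158,"turn":0,"grip":0.03},{"tx":-2,"ty":0,"tz":164,"turn":0,"grip":0.03},{"tx":-2,"ty":0,"tz":165,"turn":0,"grip":0.03},{"tx":-2,"ty":0,"tz":165,"turn":0,"grip":0.03}]' 60; python3 -m crank '[{"tx":0,"ty":0,"tz":0,"turn":0,"grip":0.5},{"tx":0,"ty":0,"tz":0,"turn":0,"grip":0.5},{"tx":0,"ty":0,"tz":0,"turn":0,"grip":0.5},{"tx":0,"ty":0,"tz":0,"turn":0,"grip":0.5}]' 60
```

```text
time_s: 12.52
eef_pos: [0.5721, -0.1928, 0.0362]
ee_rot: [0.544, 0.839, 0.0, 0.001]
wrist_force: [1.1, -1.1, 0.3]
opening: 0.971
grip_force: 0.0
time_s: 13.02
eef_pos: [0.572, -0.1928, 0.0365]
ee_rot: [0.544, 0.839, 0.0, 0.001]
wrist_force: [-1.5, 1.1, 6.1]
opening: 0.73
grip_force: 67.4
```

```bash
python3 -m crank '[{"tx":0,"ty":0,"tz":-6,"turn":0,"grip":0.5},{"tx":0,"ty":0,"tz":-18,"turn":0,"grip":0.5},{"tx":0,"ty":0,"tz":-40,"turn":0,"grip":0.5},{"tx":0,"ty":0,"tz":-70,"turn":0,"grip":0.5},{"tx":0,"ty":0,"tz":-105,"turn":0,"grip":0.5},{"tx":0,"ty":0,"tz":-145,"turn":0,"grip":0.5},{"tx":0,"ty":0,"tz":-180,"turn":0,"grip":0.5},{"tx":0,"ty":0,"tz":-205,"turn":0,"grip":0.5},{"tx":0,"ty":0,"tz":-215,"turn":0,"grip":0.5},{"tx":0,"ty":0,"tz":-215,"turn":0,"grip":0.5}]' 60
python3 - <<'E'
from h import *
s=state();Rm=R.from_quat(s["ee_rot"]).as_matrix();p=s["eef_pos"];print(s["qpos"].round(2),s["opening"],np.arctan2(Rm[1,0],Rm[0,0]))
im,d=cams.get_image("top");P=cloud(d,"top");Z=P[...,2]
hsv=cv2.cvtColor(im,cv2.COLOR_RGB2HSV)
g=cv2.cvtColor(im,cv2.COLOR_RGB2GRAY)
m=(Z>-.002)&(Z<.015)&(hsv[...,0]<25)
# cork: height step mask inside, precise borders via 3.5 mm threshold
Zs=cv2.medianBlur(Z.astype(np.float32),5)
for t in(.0025,.003,.0035):
    uv,c=blob((Zs>t)&(Zs<.012),(205,175,262,248));q=plane(uv,.006);print(t,len(uv),rect(q),q.mean(0)[:2])
c2=im[170:255,200:275];cv2.imwrite("pics/pad.png",cv2.resize(c2[:,:,::-1],None,fx=6,fy=6,interpolation=cv2.INTER_NEAREST))
E
```

```text
time_s: 14.28
eef_pos: [0.5715, -0.1925, 0.2506]
ee_rot: [0.544, 0.839, 0.0, 0.0]
wrist_force: [-0.0, -0.1, -2.4]
opening: 0.734
grip_force: 66.5
[-0.45  0.43 -0.05  1.09 -0.    0.7 ] 0.7337065221084601 1.9908093948161154
0.0025 2183 (array([483.3, 157.6]), array([143.3, 105.9]), np.float64(-0.109)) [0.48278319 0.15868291]
0.003 2156 (array([482.8, 158.5]), array([142.2, 105.6]), np.float64(-0.088)) [0.48246916 0.15879799]
0.0035 2117 (array([483.7, 159. ]), array([140.1, 102.3]), np.float64(-0.093)) [0.48263773 0.15889754]
```

View pics/pad.png

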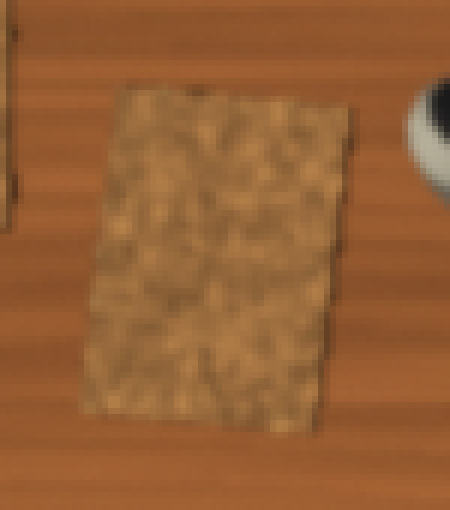

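The cork pad's corners in the crop are (122,87), (350,106), (315,432) and (83,410). That agrees with 140x100 mm, centre (483,159) and angle about −0.1. I'll stop short of the pad so that the wrist camera can see all of it.

```bash
python3 -m crank '[{"tx":20,"ty":10,"tz":0,"turn":-0.08,"grip":0.5},{"tx":55,"ty":29,"tz":0,"turn":-0.2,"grip":0.5},{"tx":95,"ty":50,"tz":0,"turn":-0.33,"grip":0.5},{"tx":140,"ty":73,"tz":0,"turn":-0.47,"grip":0.5},{"tx":185,"ty":97,"tz":0,"turn":-0.62,"grip":0.5},{"tx":230,"ty":120,"tz":0,"turn":-0.77,"grip":0.5},{"tx":268,"ty":140,"tz":0,"turn":-0.9,"grip":0.5},{"tx":295,"ty":154,"tz":0,"turn":-1.0,"grip":0.5},{"tx":312,"ty":163,"tz":0,"turn":-1.05,"grip":0.5},{"tx":312,"ty":163,"tz":0,"turn":-1.05,"grip":0.5}]' 60
python3 -m crank '[{"tx":0,"ty":0,"tz":0,"turn":0,"grip":0.5},{"tx":0,"ty":0,"tz":0,"turn":0,"grip":0.5}]'
python3 w.py w6 .0033 .012
```

```text
time_s: 15.58
eef_pos: [0.5925, 0.1597, 0.2491]
ee_rot: [0.05, 0.999, -0.0, -0.001]
wrist_force: [-0.1, 0.0, -2.6]
opening: 0.728
grip_force: 66.4
time_s: 15.82
eef_pos: [0.5931, 0.1577, 0.2502]
ee_rot: [0.051, 0.999, -0.0, -0.0]
wrist_force: [0.7, -0.3, -1.7]
opening: 0.734
grip_force: 66.4
15.82 [0.5931 0.1577 0.2502] yaw 3.0388 tilt 0.0005 [ 0.14  0.45 -0.02  1.11 -0.    0.24] 0.73
[ 13   0 102  10 682] [399.8 -83.3] [100.7   8. ] 1.521 0.0054 in tool mm: [ 167.5 -259.4  244.9]
[  261     0   100   137 12749] [490.1 156.1] [134.3 100.2] -0.096 0.0054 in tool mm: [102.2 -12.  244.8]
[ 395   59   96  137 5243] [567.7 296.8] [139.9 100.7] 0.032 0.0053 in tool mm: [ 39.4 135.9 244.8]
[ 62  84  73  91 510] [525.2 -86. ] [110.8   9.3] 0.35 0.0078 in tool mm: [  42.4 -249.3  242.5]
[476 279  90  37 459] [794.2 400.1] [119.6  13.6] -1.178 0.0077 in tool mm: [-175.3  261.9  242.3]
[   0  359   51   41 1515] [ 871.  -328.3] [84. 73.] -0.225 0.0081 in tool mm: [-326.4 -454.8  242.2]
```

View pics/w6.png

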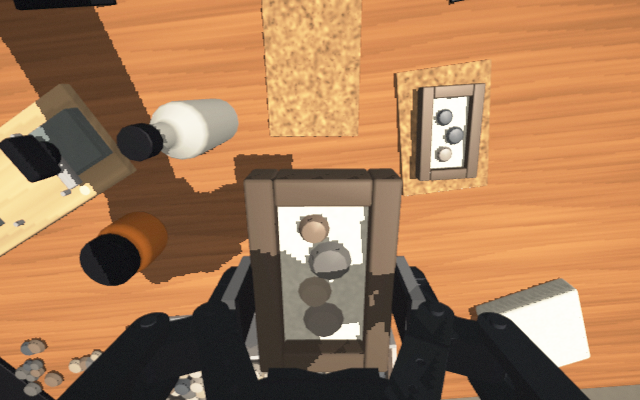

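The held picture is level in the grip, and the pad's near edge is at row 136 with its far end cut off by the image border. Its true centre is therefore about 104 mm ahead and −12 mm across in tool axes, at angle −0.096.

```bash
python3 -m crank '[{"tx":20,"ty":-2,"tz":0,"turn":0,"grip":0.5},{"tx":55,"ty":-6,"tz":0,"turn":0,"grip":0.5},{"tx":88,"ty":-10,"tz":5,"turn":0,"grip":0.5},{"tx":104,"ty":-12,"tz":30,"turn":0,"grip":0.5},{"tx":104,"ty":-12,"tz":70,"turn":0,"grip":0.5},{"tx":104,"ty":-12,"tz":115,"turn":0,"grip":0.5},{"tx":104,"ty":-12,"tz":155,"turn":0,"grip":0.5},{"tx":104,"ty":-12,"tz":185,"turn":0,"grip":0.5},{"tx":104,"ty":-12,"tz":200,"turn":0,"grip":0.5},{"tx":104,"ty":-12,"tz":205,"turn":0,"grip":0.5}]' 60
python3 -m crank '[{"tx":0,"ty":0,"tz":0,"turn":0,"grip":0.5},{"tx":0,"ty":0,"tz":2,"turn":0,"grip":0.5},{"tx":0,"ty":0,"tz":5,"turn":0,"grip":0.5},{"tx":0,"ty":0,"tz":5,"turn":0,"grip":0.5}]'; python3 w.py w7 .02 .045
```

```text
time_s: 17.12
eef_pos: [0.4884, 0.1571, 0.0451]
ee_rot: [0.051, 0.999, -0.0, -0.0]
wrist_force: [-0.1, -0.4, -3.1]
opening: 0.729
grip_force: 66.3
time_s: 17.62
eef_pos: [0.4883, 0.1574, 0.0404]
ee_rot: [0.05, 0.999, 0.0, 0.0]
wrist_force: [0.3, -0.6, -3.4]
opening: 0.735
grip_force: 66.3
17.62 [0.4883 0.1574 0.0404] yaw 3.0408 tilt 0.0002 [ 0.17  0.51 -0.55  0.52 -0.    0.27] 0.73
[  217   168   212   204 29953] [487.4 157.2] [100.4  89.9] -0.099 0.0372 in tool mm: [ 0.9 -0.3  3.2]
[ 531  289  109  111 5104] [554.5 295.1] [85.2 54.9] 0.169 0.025 in tool mm: [-52.  143.6  15.4]
[  58  312   82   46 1430] [507.4  41.3] [31.1  6.5] -1.442 0.0333 in tool mm: [ -30.7 -113.6    7.1]
[562 329  33  28 670] [547.9 290.6] [16.8 15.6] -0.15 0.0232 in tool mm: [-45.9 138.5  17.3]
[574 355  37  29 760] [568.7 302.1] [18.7 18.2] -1.06 0.0232 in tool mm: [-65.4 152.   17.3]
```

```bash
python3 - <<'E'
from h import *
s=state();d=np.load("pics/w7.npy");P=cloud(d,"wrist",s);Z=P[...,2]
m=(Z>.0033)&(Z<.010)&(abs(P[...,0]-.487)<.1)&(abs(P[...,1]-.157)<.075)
print(m.sum(),rect(P[m]))
E
python3 -m crank '[{"tx":0,"ty":0,"tz":2,"turn":0,"grip":0.5},{"tx":0,"ty":0,"tz":4,"turn":0,"grip":0.5},{"tx":0,"ty":0,"tz":6,"turn":0,"grip":0.5},{"tx":0,"ty":0,"tz":8,"turn":0,"grip":0.5},{"tx":0,"ty":0,"tz":9,"turn":0,"grip":0.5},{"tx":0,"ty":0,"tz":10,"turn":0,"grip":0.5},{"tx":0,"ty":0,"tz":11,"turn":0,"grip":0.5},{"tx":0,"ty":0,"tz":11,"turn":0,"grip":0.5}]'
```

```text
14225 (array([487. , 156.8]), array([139.8, 100.5]), np.float64(-0.095))
time_s: 18.68
eef_pos: [0.4883, 0.1574, 0.0292]
ee_rot: [0.05, 0.999, -0.0, -0.0]
wrist_force: [0.6, -0.4, -3.4]
opening: 0.731
grip_force: 66.3
```

```bash
python3 -m crank '[{"tx":0,"ty":0,"tz":0.5,"turn":0,"grip":0.5},{"tx":0,"ty":0,"tz":1,"turn":0,"grip":0.5},{"tx":0,"ty":0,"tz":1.5,"turn":0,"grip":0.5},{"tx":0,"ty":0,"tz":1.5,"turn":0,"grip":0.5}]'
```

```text
time_s: 19.18
eef_pos: [0.4883, 0.1574, 0.0277]
ee_rot: [0.05, 0.999, -0.0, -0.0]
wrist_force: [0.2, 0.5, -2.3]
opening: 0.734
grip_force: 66.3
```

```bash
python3 -m crank '[{"tx":0,"ty":0,"tz":0.3,"turn":0,"grip":0.5},{"tx":0,"ty":0,"tz":0.6,"turn":0,"grip":0.5},{"tx":0,"ty":0,"tz":0.6,"turn":0,"grip":0.5}]'
```

```text
time_s: 19.55
eef_pos: [0.4883, 0.1574, 0.0275]
ee_rot: [0.05, 0.999, 0.0, 0.0]
wrist_force: [-1.5, -1.6, 3.4]
opening: 0.732
grip_force: 67.0
```

The wrist force rose by about 6 N, so the picture is resting on the pad. I'll release it and back straight up.

```bash
python3 -m crank '[{"tx":0,"ty":0,"tz":0,"turn":0,"grip":0.2},{"tx":0,"ty":0,"tz":0,"turn":0,"grip":0.12},{"tx":0,"ty":0,"tz":0,"turn":0,"grip":0.03},{"tx":0,"ty":0,"tz":0,"turn":0,"grip":0.03},{"tx":0,"ty":0,"tz":-10,"turn":0,"grip":0.03},{"tx":0,"ty":0,"tz":-40,"turn":0,"grip":0.03},{"tx":0,"ty":0,"tz":-90,"turn":0,"grip":0.03},{"tx":0,"ty":0,"tz":-140,"turn":0,"grip":0.03},{"tx":0,"ty":0,"tz":-190,"turn":0,"grip":0.03},{"tx":0,"ty":0,"tz":-220,"turn":0,"grip":0.03}]' 20
python3 -m crank '[{"tx":-30,"ty":0,"tz":0,"turn":0,"grip":0.03},{"tx":-60,"ty":0,"tz":0,"turn":0,"grip":0.03},{"tx":-60,"ty":0,"tz":0,"turn":0,"grip":0.03},{"tx":-60,"ty":0,"tz":0,"turn":0,"grip":0.03}]'; python3 w.py w8 .020 .032
```

```text
time_s: 20.8
eef_pos: [0.4891, 0.1576, 0.2508]
ee_rot: [0.05, 0.999, 0.0, 0.002]
wrist_force: [-0.0, 0.7, -1.1]
opening: 0.97
grip_force: 0.0
time_s: 21.3
eef_pos: [0.5472, 0.1513, 0.2473]
ee_rot: [0.05, 0.999, -0.0, -0.001]
wrist_force: [0.4, -0.1, 0.6]
opening: 0.974
grip_force: 0.0
21.3 [0.5472 0.1513 0.2473] yaw 3.0408 tilt 0.001 [ 0.14  0.36 -0.15  1.05  0.    0.24] 0.97
[ 291   63   64  100 3302] [487.6 156.6] [99.9 64. ] -0.099 0.0253 in tool mm: [ 59.6  -0.7 222. ]
[312  82  23  63 799] [487. 157.] [62.7 22.7] -0.144 0.0232 in tool mm: [ 60.2  -0.4 224.1]
[ 424  128   66   91 2931] [567.4 296.5] [100.2  64.8] -0.04 0.0252 in tool mm: [ -5.7 146.5 222.1]
[539 317  49  55 901] [813.  463.9] [102.   37.7] 0.734 0.029 in tool mm: [-233.2  337.8  218. ]
[ 220  337  173   21 1126] [785.1 102.2] [232.9   3.9] -1.569 0.0261 in tool mm: [-241.9  -24.9  221. ]
```

View pics/w8.png

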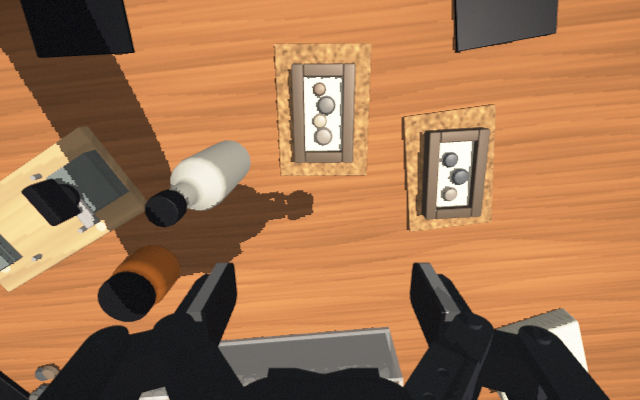

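The picture at (323,113) lies flat and square in the middle of the pad, with its top face at 25 mm as expected. The finished picture, bottle and jar have not moved, and the arm is clear of everything. I'm handing in.

```bash
python3 -c "
from station import order
print(order.hand_in())"
```

```text
the job is handed in; nothing more can be done
None
```

The job is handed in after 21.3 s of the 72 s: both clamps are open (about 1.57 rad, last seen just before the pick-up), the picture lies face up, within about 1 mm of the empty pad's centre and square to it, and the arm is clear; the judge's verdict was not shown.

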